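# Close the lever bolt of a puncture-test clamp

### The arm

A 6-joint arm with a two-finger parallel gripper is mounted at the origin on the work surface. World frame = base frame: x ahead of the robot, y to its left, z up, the work surface at z = 0. Lengths are in mm, angles in rad, forces in N, time in s.
With the tool pointing down it reaches from about 275 to 975 mm from the base axis. Payload 8.4 kg.
Tool frame: the origin (TCP) lies at the centre of the arm's flange, where the gripper is bolted on; the fingertips stand 190 mm ahead of it and the grasp point (between the pads) lies 171 mm ahead of it; z points along the fingers, y is the direction in which the jaws open and shut (so a half turn about z gives the same grasp; the last joint's range is limited). The gripper opens to 92 mm and grips with 3 to 60 N. Pads are 20 mm wide; open, the fingers measure 128 mm over their backs; the gripper's body (75 mm by 189 mm) begins 69 mm behind the grasp point.
Start: joints at [-1.238, 0.353, 1.633, -0, 1.155, -0.002], TCP at [205.362, -590.302, 404.683] pointing down, gripper open.
Joint ranges: [-2.63, 2.63], [-0.92, 2.1], [0.06, 2.66], [-1.3, 4.44], [0, 2.69], [-3.02, 3.02]. Speed limits (rad/s): [2.22, 2.22, 2.79, 3.14, 3.14, 3.14].

### API

Orientations are given as a unit quaternion [w, x, y, z].
In Python, from station import get_state, snapshot, camera_info, close_job gives the robot as it stands.
- The arm moves only by the tool apply_moves, never from a script. Its argument "deltas" is a list that holds one entry, the list of rows, each a list of 6 numbers: the shift along the tool's x, y, z scaled (see below), then the turn, a rotation vector about the tool's x, y, z scaled (see below). A call has 1 to 10 rows; each row is the pose to reach, as a shift and turn from the pose commanded when the call began, along the tool's axes at that moment; what a row does not reach only later rows make up. The controller multiplies each number of a shift by 600 mm and each number of a turn by pi/2 rad. A row lasts 1/12 s, in which the tool goes at most 41.7 mm and 7.16 degrees, less where a joint would pass 70% of its speed; a pose out of reach is approached as far as the arm can. A call with a number of a shift or a turn outside -1 to 1 is refused whole. A call with a gripper value outside its range is refused whole. "fingers" is the opening, from -1 (shut) to 1 (fully open), set as the call begins (left out, the last holds). The fingers move at their own pace and stop on an object; "squeeze" is the grip in N (left out, the last holds). Time passes only in rows, so rows that repeat a pose let the fingers close. It gives the time, the measured TCP pose, the force and the opening at its end, in the units of the state.
- get_state(): the state, without advancing time (a new reading comes with each control period).
- snapshot(name): name is "side" or "top" or "wrist"; returns the picture (420x560x3 uint8, blue, green, red); there is no depth.
- camera_info(name): a dict with "fov_y" (degrees; the focal length in pixels is half the picture's height over the tangent of half this angle, whatever the lens; pixels are square), "cx", "cy" (the principal point, pixels), "origin" and "attitude" of the camera in the world. Camera axes: x right, y up, looking along -z (the intrinsics and any distortion apply to the point x, -y, -z); pixel columns grow to the right and rows downward; lengths in mm; the calibration is good to about 2 mm. A picture is of the moment at which its call begins: read the wrist's pose just before it. camera_info takes no time and is no camera call; for the wrist camera it gives the pose at the moment of the call.
- close_job(): hands the job in, once; it reports no verdict.
The state is a dict: "time": time; "q": joint angles; "dq": joint speeds; "tau": joint torques, N m; "position": TCP position; "orientation": TCP orientation; "contact_force": force on the tool from outside, world axes, zero at the start; "moment": the same for the moment, N m; "finger_gap": finger opening in mm.
Only numpy, scipy, OpenCV 4.12 (cv2) and the standard library are available. Lean on these libraries where they do the work, as an engineer would, in place of code of your own. Each camera call takes 0.05 s, during which the arm holds its last target. There are 200 camera calls.

### The job

A sample is lying in the clamp fixture on the bench, held only loosely. Screw the red-levered clamp bolt in (clockwise seen from above) with its lever standing up until it is snug: its brass foot must really bear on the clamp plate, but do not crank it down hard. Then fold the lever over, gently, until it lies fully flat, let go, and leave the other things on the bench where they are.

Things in the scene. Friction and masses are not known exactly. Their poses are not given: they have to be found in the camera images.
- fixture: Round black base, 210 mm across and 12 mm high, origin at the centre of its underside. On its post lies an aluminium clamp plate (80 x 130 mm, about 55 to 65 mm above the table) with a yellow sample in the middle. The lever bolt stands at the -y end (45 mm from the centre); the knurled steel nut at the other end is already tight: leave it.
- bolt_pivot (a point): Centre of the lever's hinge pin, on the upright bolt's axis, about 100 mm above the table. Turns with the bolt: z up, y along the pin, x the way the lever folds. Clockwise from above screws in, sinking 1.6 mm per rad (follow it down). Steel fork round it: 31 mm along y, 16 mm along x, up to 7 mm above the pin.
- lever_mid (a point): Point on the red lever's centre line, 40 mm from the pin; z towards its free end, 64 mm from the pin. The bar is 18 mm wide (y), 14 mm thick (x), free to take from 10 to 64 mm. Upright it stands on the bolt's axis: pinch it from above, across y or x, and turn the bolt with it, in several grasps.
- lever (a joint): Lever angle, rad: 0 upright (open), 1.57 flat (closed, at its stop). Stiff hinge, 0.2 to 0.35 N m; stays where left. Folds only towards bolt_pivot's x: push its back (-x side, marked white, also on its top end) with shut fingers some 45 mm from the pin, over and down along its arc. Flat, it touches nothing else. Over 40 N on it once half folded bends it.
- foot: Brass disc under the bolt's head, 36 mm across, 6 mm thick; origin at the centre of its underside, 32 mm below the pin. Sinks with the bolt. Samples differ in thickness: it meets the plate after an unknown 0.4 to 4.1 rad of turn; its force then climbs by about 50 N per rad. Snug, lever up: 20 to 65 N under it; over 80 N is overtight.
- bolt_head (a point): Centre of the bolt's steel head (40 mm across), 17 mm below the pin. Torque while turning: about 0.05 N m free, 0.23 at 20 N under the foot, 0.6 at 65 N (a fifth more or less with friction). Stopped, friction lets it drop by up to 0.4. Aim for 40 N: 0.4 turning or 0.06 stopped. Folding the lever adds 20 to 50 N; over 150 N crushes the sample.
- spacer: Bystander: loose brass ring 28 mm across, 12 mm high, on the fixture's base; origin under its centre.
- thumbscrew: Bystander: spare steel thumbscrew standing on its 26 mm head on the fixture's base, 22 mm high; origin under its centre.
- knife: Bystander: red snap-off knife, 170 mm long, lying to the left; origin under its middle, x along it.
- hexkeys: Bystander: tan holder with hex keys, about 180 mm long, lying to the right; origin under the holder.
- driver: Bystander: screwdriver lying to the left, x along it.
- gauge: Bystander: steel sliding gauge 200 mm long with a black slider, lying to the right; origin under its middle, x along it.
There are look-alikes about, which are no part of the job. What is shaped like the fixture but turquoise is not meant.

How it is judged:
By the outcome, as a careful person would: the job done as asked, in the order asked, and still so for the second after the job is handed in, with the robot touching nothing.
It also fails if it takes over 72 s, if anything falls off the work surface, if the arm or the gripper's body presses on something with over 40 N, if the wrist force passes 120 N, or if a joint passes its speed limit or range.

## Working session

There is one attempt and no reset: what is moved stays moved. The work goes in short steps, Python scripts to look and compute and a tool call to move; the robot and the scene stay as the last step left them, time stands still between calls to the robot, and variables do not carry over. Pictures are saved under pics/ and viewed, about 8 in all and at most 12, crops included, and the job is handed in when it is done.

Besides the shell and the picture viewer there is one more tool, called in YAML: its name, and indented under it one key for each argument. apply_moves: Moves the arm, as the interface text tells. Its arguments: {"type":"object","properties":{"deltas":{"type":"array","items":{"type":"array","items":{"type":"array","items":{"type":"number","minimum":-1,"maximum":1}}}},"fingers":{"type":"number"},"squeeze":{"type":"number"}},"required":["deltas"]}

```bash
ls; mkdir -p pics; python3 - <<'E'
from station import *
import cv2
s=get_state();print(s)
for n in ("side","top","wrist"):
    print(n,camera_info(n)); cv2.imwrite(f"pics/{n}0.png",snapshot(n))
E
```

```text
pics
{'time': 0.0, 'q': array([-1.23842151e+00,  3.53617930e-01,  1.63414046e+00,  1.47813047e-05,
        1.15517912e+00, -2.39136417e-03]), 'dq': array([-7.35548999e-04,  4.55200477e-04,  1.55784709e-03, -1.46909992e-03,
       -2.49778437e-06, -9.30898842e-04]), 'tau': array([-2.68071053e-03, -5.93854165e+01, -3.34220445e+01,  6.97116600e-02,
        2.34223134e-02, -1.10222641e-04]), 'position': array([ 205.27241872, -590.07727127,  403.97968027]), 'orientation': array([-6.64406099e-04,  9.86024402e-01,  1.66599601e-01, -1.03774659e-04]), 'contact_force': array([ 0.48564242,  0.01103914, -0.52670675]), 'moment': array([-0.02475561,  0.00706889, -0.00414302]), 'finger_gap': 91.60562798073768}
side {'fov_y': 48.2398976086008, 'cx': 277.2277358927384, 'cy': 205.17372983661522, 'origin': array([  53.3968192 ,  678.16519527, 1032.00534519]), 'attitude': array([-0.2319051 , -0.07587674,  0.32580962,  0.91340617])}
top {'fov_y': 46.57103247823576, 'cx': 282.88069256181956, 'cy': 210.86802049156427, 'origin': array([3.17799684e+02, 1.25293976e+00, 1.54950908e+03]), 'attitude': array([-0.70126248, -0.01876022,  0.02533542,  0.7122058 ])}
wrist {'fov_y': 70.7968992383851, 'cx': 282.146868646894, 'cy': 208.68607877697647, 'origin': array([ 268.98579182, -567.31699181,  384.1589281 ]), 'attitude': array([ 0.8089352 , -0.0992132 ,  0.07119386, -0.57507567])}
```

View pics/top0.png

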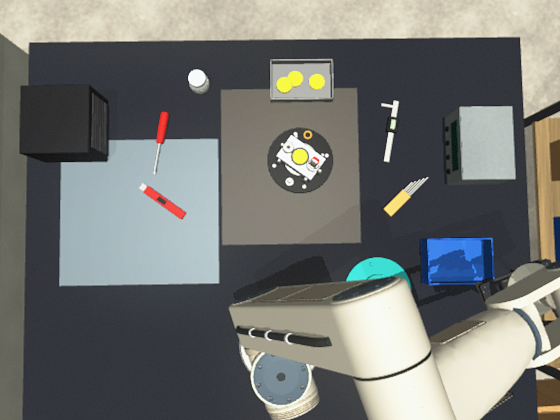

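View pics/side0.png

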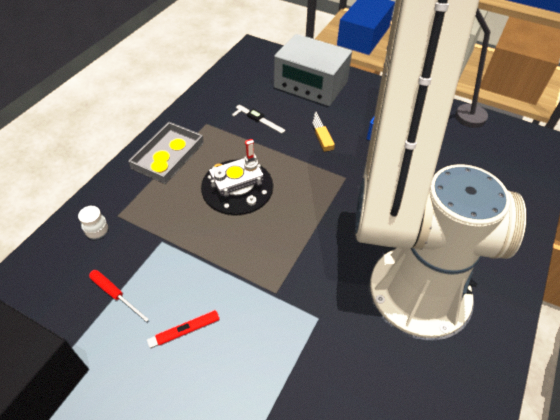

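Top view: black fixture at about (300,160), its red lever at (315,162); the turquoise look-alike is at (378,275). Side view: fixture at (237,185), lever upright at (250,150).

```bash
cat > h.py <<'E'
import numpy as np, cv2
from scipy.spatial.transform import Rotation as R
from station import *
def rot(q): return R.from_quat(np.r_[q[1:],q[0]])
def ray(ci,u,v):
    f=210/np.tan(np.radians(ci['fov_y']/2))
    d=np.array([(u-ci['cx'])/f,-(v-ci['cy'])/f,-1.])
    return np.array(ci['origin']),rot(ci['attitude']).apply(d)
def onz(ci,u,v,z):
    o,d=ray(ci,u,v); return o+d*(z-o[2])/d[2]
def proj(ci,p):
    f=210/np.tan(np.radians(ci['fov_y']/2))
    c=rot(ci['attitude']).inv().apply(np.array(p)-ci['origin'])
    return ci['cx']+f*c[...,0]/-c[...,2], ci['cy']-f*c[...,1]/-c[...,2]
def tri(rs):
    A=np.zeros((3,3));b=np.zeros(3)
    for o,d in rs:
        d=d/np.linalg.norm(d);P=np.eye(3)-np.outer(d,d);A+=P;b+=P@o
    x=np.linalg.solve(A,b);return x,[np.linalg.norm(np.cross(x-o,d/np.linalg.norm(d))) for o,d in rs]
def delta(s,p,Rt):
    """shift/600 and turn/(pi/2) in tool axes from measured pose to target"""
    r=rot(s['orientation']); return np.round(r.inv().apply(np.array(p)-s['position'])/600,4),np.round((r.inv()*Rt).as_rotvec()/(np.pi/2),4)
E
python3 - <<'E'
from h import *
t=camera_info('top');sd=camera_info('side')
print('fix',onz(t,300,160,10),'sample',onz(t,300,156,65))
print('levertop',onz(t,315,162,150), 'side fix',onz(sd,237,187,10), onz(sd,250,140,164))
it=cv2.imread('pics/top0.png')[110:210,250:350];is_=cv2.imread('pics/side0.png')[125:225,190:290]
cv2.imwrite('pics/c0.png',np.hstack([cv2.resize(i,(400,400),interpolation=cv2.INTER_CUBIC) for i in(it,is_)]))
s=get_state();r=rot(s['orientation']);print(r.as_matrix());
w=camera_info('wrist');print('cam in tool',r.inv().apply(w['origin']-s['position']),(r.inv()*rot(w['attitude'])).as_matrix())
E
```

```text
fix [575.21651115 -70.87176908  10.        ] sample [578.40658443 -68.51741754  65.        ]
levertop [ 545.35180564 -107.62341338  150.        ] side fix [568.97258735 -62.75882581  10.        ] [ 548.10527892 -111.43368828  164.        ]
[[ 9.44475907e-01  3.28580511e-01 -3.29407514e-04]
 [ 3.28580676e-01 -9.44475405e-01  9.73920793e-04]
 [ 8.89409585e-06 -1.02808167e-03 -9.99999471e-01]]
cam in tool [67.64079148 -0.57674734 19.89116984] [[-1.50172678e-04  9.70174858e-01  2.42406110e-01]
 [ 9.99999979e-01  1.78808506e-04 -9.61314135e-05]
 [-1.36608555e-04  2.42406091e-01 -9.70174865e-01]]
```

View pics/c0.png

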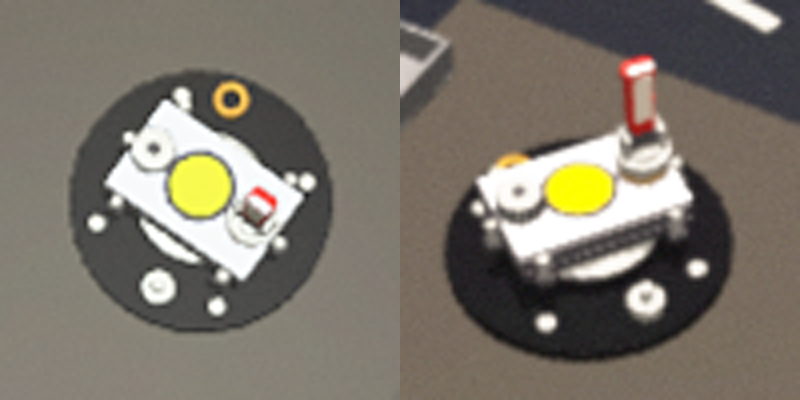

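Crop: lever upright on the bolt at the lower right of the plate. Its white back faces the robot and side camera, so it folds roughly along +x world. I'm moving above it for a close look.

apply_moves:
  deltas:
    - [[0.06,-0.04,-0.03,0,0,0],[0.12,-0.085,-0.03,0,0,0],[0.18,-0.128,-0.03,0,0,0],[0.235,-0.167,-0.03,0,0,0],[0.29,-0.206,-0.03,0,0,0],[0.345,-0.245,-0.03,0,0,0],[0.4,-0.284,-0.03,0,0,0],[0.455,-0.323,-0.03,0,0,0],[0.51,-0.362,-0.03,0,0,0],[0.56,-0.4,-0.03,0,0,0]]

```text
time: 0.98
position: [444.6, -251.3, 422.7]
orientation: [0.0, 0.986, 0.167, 0.0]
contact_force: [1.2, -1.0, 0.2]
finger_gap: 91.9
```

apply_moves:
  deltas:
    - [[0.055,-0.04,0,0,0,0],[0.11,-0.08,0,0,0,0],[0.165,-0.12,0,0,0,0],[0.22,-0.155,0,0,0,0],[0.242,-0.17,0,0,0,0],[0.242,-0.17,0,0,0,0],[0.242,-0.17,0,0,0,0]]

```text
time: 1.57
position: [547.6, -108.6, 422.3]
orientation: [-0.0, 0.986, 0.168, -0.001]
contact_force: [-0.7, -1.3, -0.2]
finger_gap: 92.1
```

```bash
python3 - <<'E'
from h import *
s=get_state();w=camera_info('wrist');i=snapshot('wrist');cv2.imwrite('pics/w1.png',i)
np.save('w1.npy',w,allow_pickle=True)
print(s['time'],s['position'],s['q'],s['contact_force'],s['moment'],s['orientation'])
E
```

```text
1.5667 [ 547.55387929 -108.56667719  422.25775797] [-1.98321371e-01  2.32757327e-01  1.75863163e+00 -3.71493591e-04
  1.15116112e+00  1.03565707e+00] [-0.70523313 -1.28844224 -0.15966157] [ 0.00480684  0.01296801 -0.01920652] [-1.33336106e-05  9.85839870e-01  1.67688677e-01 -5.07695006e-04]
```

View pics/w1.png

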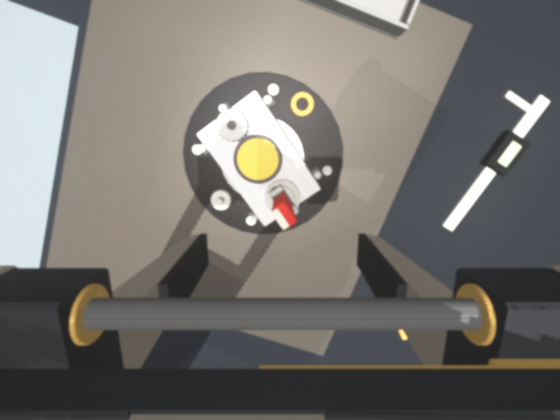

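Wrist view: lever top near (287,220), base near (280,190), white back on its left. Next I turn counter-clockwise to the start yaw and take more views.

apply_moves:
  deltas:
    - [[0,0,0,0,0,-0.079],[0,0,0,0,0,-0.158],[0,0,0,0,0,-0.237],[0,0,0,0,0,-0.316],[0,0,0,0,0,-0.395],[0,0,0,0,0,-0.474],[0,0,0,0,0,-0.553],[0,0,0,0,0,-0.632],[0,0,0,0,0,-0.711],[0,0,0,0,0,-0.79]]

```text
time: 2.45
position: [546.4, -110.8, 422.7]
orientation: [-0.0, 0.704, 0.71, -0.0]
contact_force: [0.1, 0.0, 1.3]
finger_gap: 92.0
```

```bash
python3 - <<'E'
from h import *
s=get_state();w=camera_info('wrist');i=snapshot('wrist');cv2.imwrite('pics/w2.png',i)
np.save('w2.npy',w,allow_pickle=True)
print(s['time'],s['position'],s['q'][5])
E
```

```text
2.45 [ 546.44477618 -110.80705066  422.69844798] -0.21146255369991515
```

apply_moves:
  deltas:
    - [[0,0,0,0,0,-0.079],[0,0,0,0,0,-0.158],[0,0,0,0,0,-0.237],[0,0,0,0,0,-0.316],[0,0,0,0,0,-0.395],[0,0,0,0,0,-0.474],[0,0,0,0,0,-0.553],[0,0,0,0,0,-0.632],[0,0,0,0,0,-0.711],[0,0,0,0,0,-0.79]]

```text
time: 3.33
position: [546.6, -110.5, 422.7]
orientation: [-0.0, 0.161, 0.987, -0.0]
contact_force: [0.9, -0.5, -0.1]
finger_gap: 92.1
```

```bash
python3 - <<'E'
from h import *
s=get_state();w=camera_info('wrist');i=snapshot('wrist');cv2.imwrite('pics/w3.png',i)
np.save('w3.npy',w,allow_pickle=True)
print(s['time'],s['position'],s['q'][5])
L=[]
for k in (1,2,3):
    i=cv2.imread(f'pics/w{k}.png');w=np.load(f'w{k}.npy',allow_pickle=True).item()
    h=cv2.cvtColor(i,cv2.COLOR_BGR2HSV)
    m=(((h[...,0]<8)|(h[...,0]>172))&(h[...,1]>150)&(h[...,2]>60)).astype(np.uint8)
    m[:150]=0;m[270:]=0;m[:,:220]=0;m[:,360:]=0
    ys,xs=np.nonzero(m);print(k,len(xs),xs.min(),xs.max(),ys.min(),ys.max())
    c=i[165:245,250:320];L.append(cv2.resize(c,None,fx=3.8,fy=6.0*3.8/6,interpolation=cv2.INTER_CUBIC))
cv2.imwrite('pics/c1.png',np.hstack(L))
E
```

```text
3.3333 [ 546.62683443 -110.45756243  422.67616127] -1.448868053813723
1 310 274 295 195 225
2 220 280 297 193 227
3 106 274 294 218 228
```

View pics/c1.png

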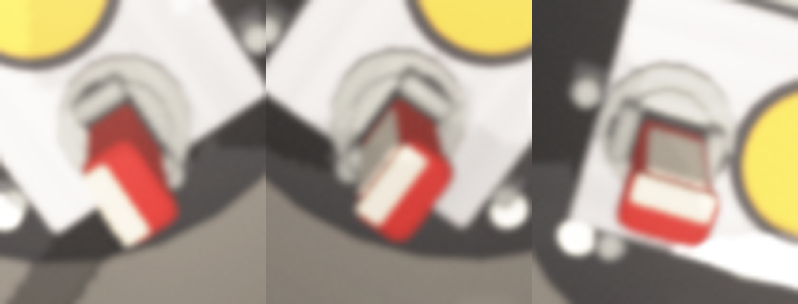

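The crops show the head disc, upright lever and white strip clearly (view 3: strip edge from about (277,211) to (298,215), back towards image-up).

```bash
python3 - <<'E'
from h import *
W=[np.load(f'w{k}.npy',allow_pickle=True).item() for k in (1,2,3)]
print('top',tri([ray(w,*p) for w,p in zip(W,[(283.9,216.1),(285.8,215.8),(285.8,219.7)])]))
print('head',tri([ray(w,*p) for w,p in zip(W,[(282.6,196.8),(285.3,195.5),(286.3,198.4)])]))
# corners order: back-left.. view panels
C=[[(85,172),(122,145),(178,212),(130,248)],[(400-266,145),(452-266,172),(403-266,243),(355-266,208)],[(635-532,175),(716-532,190),(703-532,243),(620-532,225)]]
for w,c in zip(W,C):
    P=np.array([onz(w,250+a/3.8,165+b/3.8,164)[:2] for a,b in c])
    e=np.roll(P,-1,0)-P
    print(P.mean(0).round(1),np.linalg.norm(e,axis=1).round(1),np.degrees(np.arctan2(e[:,1],e[:,0])).round(1))
s=get_state();print(rot(s['orientation']).as_matrix()[:,:2].T.round(3))
E
```

```text
top (array([ 548.93904861, -108.43524688,  163.14639231]), [np.float64(0.5530983141065782), np.float64(0.2184158000086085), np.float64(0.7534060466374658)])
head (array([ 548.63808116, -107.1983858 ,   82.74742728]), [np.float64(0.9651164820429478), np.float64(0.8396646681810154), np.float64(1.419596393188848)])
[ 549.1 -108.9] [10.1 19.6 13.5 20.1] [ -33.9 -121.5  147.6   48.8]
[ 549.1 -108.2] [12.9 19.5 13.4 17.4] [ -27.5 -122.7  143.2   55.8]
[ 548.7 -107.6] [18.2 12.5 18.9 12. ] [  60.6  -31.2 -121.3  145. ]
[[-0.951  0.309  0.   ]
 [ 0.309  0.951 -0.   ]]
```

apply_moves:
  deltas:
    - [[-0.0025,0.0048,0,0,0,-0.079],[-0.0025,0.0048,0,0,0,-0.158],[-0.0025,0.0048,0,0,0,-0.237],[-0.0025,0.0048,0,0,0,-0.316],[-0.0025,0.0048,0,0,0,-0.395],[-0.0025,0.0048,0,0,0,-0.474],[-0.0025,0.0048,0,0,0,-0.553],[-0.0025,0.0048,0,0,0,-0.632],[-0.0025,0.0048,0,0,0,-0.711],[-0.0025,0.0048,0,0,0,-0.79]]
  fingers: 0.1

```text
time: 4.22
position: [549.1, -108.0, 422.7]
orientation: [-0.0, -0.442, 0.897, 0.0]
contact_force: [0.6, -0.4, -0.2]
finger_gap: 50.4
```

apply_moves:
  deltas:
    - [[0,0,0,0,0,-0.049],[0,0,0,0,0,-0.049],[0,0,0,0,0,-0.049],[0,0,0,0,0,-0.049]]

```text
time: 4.55
position: [549.5, -107.5, 422.7]
orientation: [-0.0, -0.474, 0.881, -0.0]
contact_force: [0.5, 0.1, 0.4]
finger_gap: 50.7
```

```bash
python3 - <<'E'
from h import *
s=get_state();w=camera_info('wrist');i=snapshot('wrist');cv2.imwrite('pics/w4.png',i)
np.save('w4.npy',w,allow_pickle=True)
print(s['time'],s['position'],s['q'][5],s['contact_force'],s['moment'])
a=np.radians(147.5);Y=[np.cos(a),np.sin(a),0];X=[np.sin(a),-np.cos(a),0]  # x = y cross z, z down
Rt=R.from_matrix(np.c_[np.cross(Y,[0,0,-1]),Y,[0,0,-1]])
print(delta(s,[548.9,-108.2,310],Rt), rot(s['orientation']).as_matrix().round(4))
c=i[150:290,200:370];cv2.imwrite('pics/c2.png',cv2.resize(c,None,fx=4,fy=4,interpolation=cv2.INTER_CUBIC))
E
```

```text
4.55 [ 549.50586137 -107.45282912  422.72709701] -2.7536891128043983 [0.50338124 0.08660314 0.39256941] [ 0.11313152 -0.09125247 -0.05553369]
(array([0.0016, 0.0002, 0.1879]), array([ 0.    , -0.0001, -0.0104])) [[-5.510e-01 -8.345e-01 -1.000e-04]
 [-8.345e-01  5.510e-01 -1.000e-04]
 [ 1.000e-04  0.000e+00 -1.000e+00]]
```

View pics/c2.png

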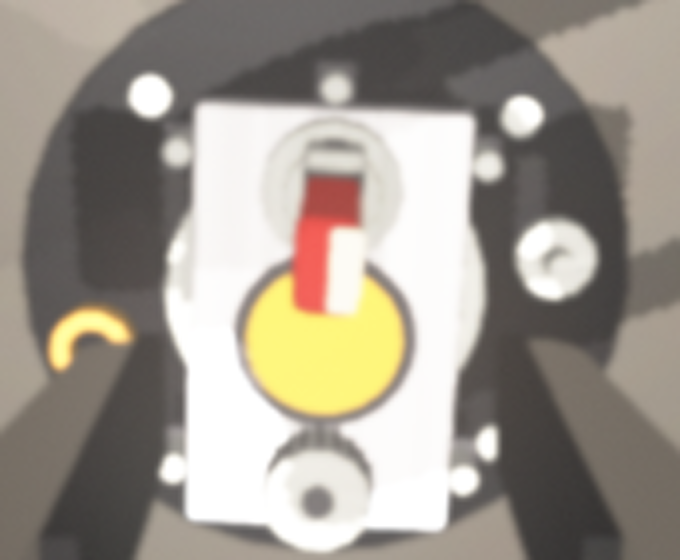

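Lever is lined up between the fingers, about 2–3° off in yaw. I'm descending around it now.

apply_moves:
  deltas:
    - [[0.0016,0.0002,0.04,0,0,0.018],[0.0016,0.0002,0.08,0,0,0.018],[0.0016,0.0002,0.12,0,0,0.018],[0.0016,0.0002,0.15,0,0,0.018],[0.0016,0.0002,0.18,0,0,0.018],[0.0016,0.0002,0.188,0,0,0.018],[0.0016,0.0002,0.188,0,0,0.018],[0.0016,0.0002,0.188,0,0,0.018],[0.0016,0.0002,0.188,0,0,0.018]]

```text
time: 5.35
position: [549.7, -107.8, 311.1]
orientation: [0.001, -0.464, 0.886, -0.001]
contact_force: [-0.0, 0.1, -0.4]
finger_gap: 50.8
```

```bash
python3 - <<'E'
from h import *
w=np.load('w4.npy',allow_pickle=True).item()
print(onz(w,282.5,216.2,163.3))
for k in range(3):
  snapshot('top')
  s=get_state();print(s['time'],s['position'],s['q'][5],s['contact_force'],s['moment'],s['finger_gap'])
E
```

```text
[ 548.11919559 -108.06590818  163.3       ]
5.4 [ 549.67402346 -107.78530277  311.14005102] -2.731251759843032 [-0.45545759 -0.2332443   0.66399403] [ 0.14783876 -0.12112502 -0.01947707] 50.56699632892744
5.45 [ 549.6523961 -107.7635925  311.1079991] -2.7313985943977666 [-0.7114115   0.22201276  0.1862016 ] [ 0.11338485 -0.12124381  0.01471353] 50.577296586116795
5.5 [ 549.52838072 -107.76386347  310.96445726] -2.7314894550254007 [-1.32175563  0.59036969 -0.11739974] [ 0.08202861 -0.08526478 -0.03394976] 50.668527880560575
```

apply_moves:
  deltas:
    - [[0.0014,0.0008,0,0,0,0],[0.0014,0.0008,0,0,0,0],[0.0014,0.0008,0,0,0,0],[0.0014,0.0008,0,0,0,0],[0.0014,0.0008,0,0,0,0],[0.0014,0.0008,0,0,0,0],[0.0014,0.0008,0,0,0,0],[0.0014,0.0008,0,0,0,0],[0.0014,0.0008,0,0,0,0]]
  fingers: -1
  squeeze: 45

```text
time: 6.25
position: [548.4, -108.1, 310.0]
orientation: [0.0, -0.464, 0.886, -0.0]
contact_force: [-0.8, -1.0, 2.2]
finger_gap: 13.8
```

```bash
cat > st.py <<'E'
from h import *
import sys
s=get_state();r=rot(s['orientation']).as_matrix()
print(s['time'],s['position'].round(2),'q',s['q'].round(3),'F',s['contact_force'].round(2),'M',s['moment'].round(3),'gap',round(s['finger_gap'],2),'Ftool',(r.T@s['contact_force']).round(2),'tau6',s['tau'][5].round(3),'yaw',np.degrees(np.arctan2(r[1,1],r[0,1])).round(2))
E
python3 st.py
```

```text
6.25 [ 548.35 -108.12  309.97] q [-0.197  0.362  1.86  -0.     0.92  -2.733] F [-0.8  -0.96  2.16] M [ 0.117 -0.013 -0.011] gap 13.8 Ftool [ 1.25  0.11 -2.16] tau6 -0.042 yaw 145.27
```

apply_moves:
  deltas:
    - [[0,0,0.0002,0,0,0.05],[0,0,0.0004,0,0,0.1],[0,0,0.0006,0,0,0.15],[0,0,0.0008,0,0,0.2],[0,0,0.001,0,0,0.25]]

```text
time: 6.67
position: [548.3, -108.1, 309.3]
orientation: [0.0, -0.28, 0.96, 0.0]
contact_force: [-0.2, 0.6, 3.0]
finger_gap: 13.6
```

```bash
python3 st.py
```

```text
6.6667 [ 548.34 -108.06  309.34] q [-0.197  0.363  1.86   0.     0.919 -2.336] F [-0.22  0.57  2.98] M [ 0.192 -0.006  0.02 ] gap 13.56 Ftool [-0.12  0.6  -2.98] tau6 -1.505 yaw 122.56
```

apply_moves:
  deltas:
    - [[0,0,0.0002,0,0,0.05],[0,0,0.0004,0,0,0.1],[0,0,0.0006,0,0,0.15],[0,0,0.0008,0,0,0.2],[0,0,0.001,0,0,0.25]]

```text
time: 7.08
position: [548.4, -108.0, 308.8]
orientation: [0.0, -0.088, 0.996, 0.0]
contact_force: [-0.1, 0.8, 1.8]
finger_gap: 14.0
```

```bash
python3 st.py
```

```text
7.0833 [ 548.36 -108.01  308.75] q [-0.197  0.363  1.861  0.     0.917 -1.944] F [-0.07  0.78  1.82] M [ 0.333 -0.113  0.042] gap 13.97 Ftool [-0.06  0.78 -1.82] tau6 -1.505 yaw 100.05
```

apply_moves:
  deltas:
    - [[0,0,0.0002,0,0,0.05],[0,0,0.0004,0,0,0.1],[0,0,0.0006,0,0,0.15],[0,0,0.0008,0,0,0.2]]

```text
time: 7.42
position: [548.3, -108.0, 308.2]
orientation: [0.0, 0.069, 0.998, 0.0]
contact_force: [-0.9, 1.0, 1.5]
finger_gap: 13.9
```

```bash
python3 st.py
```

```text
7.4167 [ 548.34 -107.98  308.23] q [-0.197  0.364  1.861  0.     0.916 -1.629] F [-0.87  1.03  1.5 ] M [ 0.246 -0.125  0.017] gap 13.89 Ftool [ 1.01  0.9  -1.5 ] tau6 -1.504 yaw 82.05
```

apply_moves:
  deltas:
    - [[0,0,0.0002,0,0,0.05],[0,0,0.0004,0,0,0.1],[0,0,0.0006,0,0,0.15],[0,0,0.0008,0,0,0.2],[0,0,0.001,0,0,0.25]]

```text
time: 7.83
position: [548.4, -108.0, 307.8]
orientation: [0.0, 0.263, 0.965, 0.0]
contact_force: [-0.4, 1.1, 4.9]
finger_gap: 13.8
```

```bash
python3 st.py
```

```text
7.8333 [ 548.38 -107.96  307.85] q [-0.197  0.365  1.861  0.     0.915 -1.237] F [-0.39  1.15  4.92] M [ 0.329 -0.092  0.196] gap 13.82 Ftool [ 0.91  0.79 -4.92] tau6 -1.374 yaw 59.56
```

apply_moves:
  deltas:
    - [[0,0,0.0002,0,0,0.05],[0,0,0.0004,0,0,0.1],[0,0,0.0006,0,0,0.15],[0,0,0.0008,0,0,0.2]]

```text
time: 8.17
position: [548.4, -107.9, 307.6]
orientation: [0.0, 0.41, 0.912, 0.0]
contact_force: [-2.8, 0.6, 7.2]
finger_gap: 13.9
```

```bash
python3 st.py
```

```text
8.1667 [ 548.43 -107.92  307.64] q [-0.197  0.365  1.862  0.     0.915 -0.923] F [-2.79  0.56  7.23] M [0.386 0.114 0.391] gap 13.92 Ftool [ 2.27 -1.71 -7.23] tau6 -1.227 yaw 41.58
```

```bash
python3 - <<'E'
from h import *
for k in range(6):
  snapshot('top');s=get_state();print(s['time'],s['moment'].round(3),s['contact_force'].round(1),s['tau'][5].round(3),s['q'][5].round(4))
E
```

```text
8.2167 [0.335 0.098 0.3  ] [-1.6  1.3  7.2] -0.513 -0.917
8.2667 [0.422 0.118 0.131] [-2.1  1.   5.5] 1.321 -0.9234
8.3167 [0.366 0.09  0.092] [-1.5  0.   5.5] 0.487 -0.9258
8.3667 [0.364 0.061 0.062] [-1.5  1.2  7.1] 0.16 -0.9263
8.4167 [0.368 0.076 0.067] [-1.3  0.9  6.2] 0.076 -0.9265
8.4667 [0.33  0.104 0.017] [-0.6  0.3  5.7] 0.058 -0.9265
```

apply_moves:
  deltas:
    - [[0,0,0.0001,0,0,0.035],[0,0,0.0002,0,0,0.07]]

```text
time: 8.63
position: [548.4, -107.9, 307.6]
orientation: [0.0, 0.459, 0.888, 0.0]
contact_force: [-1.2, 0.7, 6.8]
finger_gap: 13.8
```

```bash
python3 st.py; python3 - <<'E'
from h import *
for k in range(5):
  snapshot('top');s=get_state();print(s['time'],s['moment'].round(3),s['contact_force'].round(1),s['tau'][5].round(3),s['q'][5].round(4))
E
```

```text
8.6333 [ 548.43 -107.91  307.57] q [-0.197  0.365  1.862  0.     0.915 -0.815] F [-1.2   0.75  6.84] M [0.443 0.082 0.392] gap 13.75 Ftool [ 1.3  -0.54 -6.84] tau6 -0.909 yaw 35.37
8.6833 [0.366 0.15  0.327] [-2.1  1.5  7.3] -0.261 -0.8101
8.7333 [0.339 0.113 0.204] [-2.   1.5  7.1] 1.057 -0.8146
8.7833 [0.32  0.141 0.128] [-2.3  1.7  6.4] 0.47 -0.8161
8.8333 [0.399 0.122 0.171] [-1.8  1.   6.4] 0.243 -0.8166
8.8833 [0.368 0.146 0.231] [-1.6  1.   6.6] 0.186 -0.8167
```

Torque reads about 0.39 N m turning and 0.13–0.23 stopped, so roughly 35–42 N under the foot: snug. Now I release, rise and look.

apply_moves:
  deltas:
    - [[0,0,0,0,0,0],[0,0,0,0,0,0],[0,0,0,0,0,0],[0,0,0,0,0,0],[0,0,0,0,0,0],[0,0,-0.03,0,0,0],[0,0,-0.07,0,0,0],[0,0,-0.11,0,0,0],[0,0,-0.14,0,0,0],[0,0,-0.15,0,0,0]]
  fingers: 0.1

```text
time: 9.72
position: [549.0, -108.2, 399.8]
orientation: [0.002, 0.458, 0.889, 0.001]
contact_force: [0.4, 0.0, 0.3]
finger_gap: 50.4
```

apply_moves:
  deltas:
    - [[0,0,0,0,0,0],[0,0,0,0,0,0],[0,0,0,0,0,0]]

```text
time: 9.97
position: [547.9, -108.0, 395.6]
orientation: [-0.001, 0.458, 0.889, -0.0]
contact_force: [0.0, -0.3, -0.1]
finger_gap: 50.8
```

```bash
python3 st.py; python3 - <<'E'
from h import *
w=camera_info('wrist');i=snapshot('wrist');cv2.imwrite('pics/w5.png',i)
np.save('w5.npy',w,allow_pickle=True)
a=np.array([548.4,-107.9,160.4]);u=np.array([-.815,-.579,0]);v=np.array([-u[1],u[0],0])
P=np.array([a+7*sx*u+9*sy*v for sx,sy in((1,1),(1,-1),(-1,-1),(-1,1))])
x,y=proj(w,P);print(x.round(),y.round())
c=cv2.resize(i[130:290,190:380],None,fx=4,fy=4,interpolation=cv2.INTER_CUBIC)[:600]
for p,q in zip(x,y): cv2.circle(c,(int((p-190)*4),int((q-130)*4)),3,(255,0,255),-1)
cv2.imwrite('pics/c5.png',c)
E
```

```text
9.9667 [ 547.87 -108.02  395.58] q [-0.197  0.26   1.786 -0.     1.098 -0.816] F [ 0.   -0.33 -0.15] M [-0.004 -0.122  0.018] gap 50.79 Ftool [-0.27 -0.19  0.15] tau6 0.0 yaw 35.47
[274. 274. 293. 292.] [239. 217. 217. 239.]
```

View pics/c5.png

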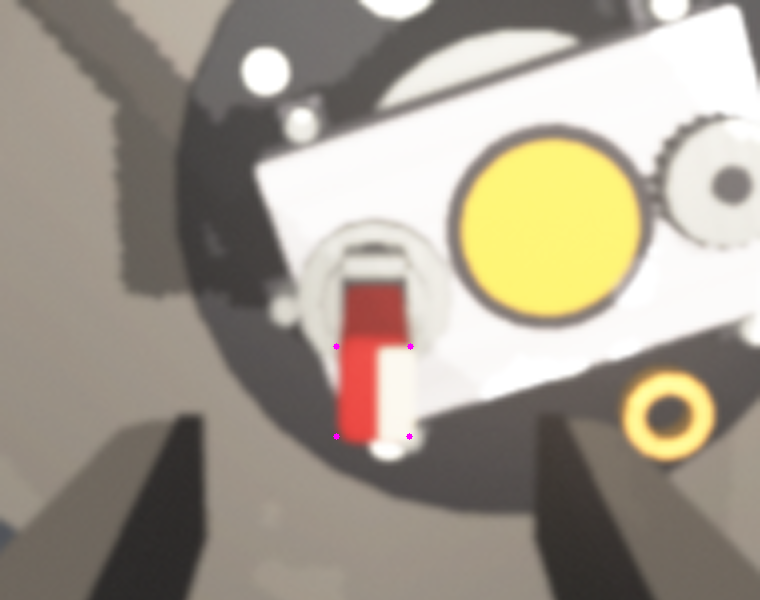

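The lever stands upright, and its corners match my prediction within about 1 mm (top at roughly (375,395) in the crop), white back on tool +y. Now I shut the fingers and go behind it.

apply_moves:
  deltas:
    - [[0,0.04,0,0,0,0],[0,0.075,0,0,0,0],[0,0.075,0,0,0,0],[0,0.075,0,0,0,0],[0,0.075,0.03,0,0,0],[0,0.075,0.06,0,0,0],[0,0.075,0.09,0,0,0],[0,0.075,0.1075,0,0,0],[0,0.075,0.1075,0,0,0],[0,0.075,0.1075,0,0,0]]
  fingers: -1

```text
time: 10.85
position: [584.5, -82.2, 332.1]
orientation: [-0.001, 0.458, 0.889, -0.0]
contact_force: [0.7, 0.1, -0.0]
finger_gap: 0.6
```

```bash
cat > st2.py <<'E'
from h import *
s=get_state();r=rot(s['orientation']).as_matrix()
d=s['position']-np.array([548.4,-107.9,0]);u=np.array([-.815,-.579,0])
print(s['time'],'u',(d@u).round(1),'corner u',(d@u+18).round(1),'tip h over pin',(d[2]-190-96.4).round(1),'lat',(r[:,0]@d).round(1),'Fu',(s['contact_force']@u).round(1),'F',s['contact_force'].round(1),'gap',s['finger_gap'].round(1),s['q'].round(2))
E
python3 st2.py; python3 - <<'E'
import numpy as np
# path of corner on back at s=45: (u,z)
for t in (0,.2,.4,.6,.8,1,1.2,1.3,1.4,1.5,1.57):
    print(t,(45*np.sin(t)-7*np.cos(t)).round(1),(45*np.cos(t)+7*np.sin(t)).round(1))
E
```

```text
0 -7.0 45.0
0.2 2.1 45.5
0.4 11.1 44.2
0.6 19.6 41.1
0.8 27.4 36.4
1 34.1 30.2
1.2 39.4 22.8
1.3 41.5 18.8
1.4 43.2 14.5
1.5 44.4 10.2
1.57 45.0 7.0Traceback (most recent call last):
  File "st2.py", line 4, in <module>
    print(s['time'],'u',(d@u).round(1),'corner u',(d@u+18).round(1),'tip h over pin',(d[2]-190-96.4).round(1),'lat',(r[:,0]@d).round(1),'Fu',(s['contact_force']@u).round(1),'F',s['contact_force'].round(1),'gap',s['finger_gap'].round(1),s['q'].round(2))
                                                                                                                                                                                                                   ^^^^^^^^^^^^^^^^^^^^^
AttributeError: 'float' object has no attribute 'round'
```

apply_moves:
  deltas:
    - [[0,-0.01,0,0,0,0],[0,-0.02,0,0,0,0],[0,-0.027,0,0,0,0],[0,-0.032,0,0,0,0],[0,-0.037,0,0,0,0],[0,-0.04,0,0,0,0]]

```text
time: 11.35
position: [565.2, -96.2, 332.9]
orientation: [0.0, 0.458, 0.889, 0.0]
contact_force: [1.6, 0.9, 0.6]
finger_gap: 0.5
```

```bash
sed -i "s/s\['finger_gap'\].round(1)/round(s['finger_gap'],1)/" st2.py; python3 st2.py
```

```text
11.35 u -20.4 corner u -2.4 tip h over pin 46.5 lat -0.4 Fu -1.8 F [1.6 0.9 0.6] gap 0.5 [-0.17  0.35  1.81  0.    0.98 -0.79]
```

apply_moves:
  deltas:
    - [[0,-0.004,0,0,0,0],[0,-0.008,0,0,0,0],[0,-0.012,0,0,0,0]]

```text
time: 11.6
position: [560.0, -100.0, 333.1]
orientation: [0.001, 0.458, 0.889, 0.001]
contact_force: [3.3, 4.1, 3.2]
finger_gap: 0.5
```

```bash
python3 st2.py
```

```text
11.6 u -14.0 corner u 4.0 tip h over pin 46.7 lat -0.6 Fu -5.1 F [3.3 4.1 3.2] gap 0.5 [-0.18  0.35  1.82  0.    0.97 -0.8 ]
```

apply_moves:
  deltas:
    - [[0,-0.004,0,0,0,0],[0,-0.008,0,0,0,0],[0,-0.012,0.0005,0,0,0]]

```text
time: 11.85
position: [553.9, -104.4, 332.6]
orientation: [0.001, 0.458, 0.889, 0.0]
contact_force: [3.4, 1.2, 5.5]
finger_gap: -0.2
```

```bash
python3 st2.py
```

```text
11.85 u -6.5 corner u 11.5 tip h over pin 46.2 lat -0.6 Fu -3.5 F [3.4 1.2 5.5] gap -0.2 [-0.19  0.34  1.83  0.    0.97 -0.81]
```

apply_moves:
  deltas:
    - [[0,-0.0035,0.001,0,0,0],[0,-0.0065,0.003,0,0,0],[0,-0.01,0.0045,0,0,0],[0,-0.0135,0.0065,0,0,0],[0,-0.017,0.0085,0,0,0],[0,-0.02,0.0105,0,0,0],[0,-0.0235,0.013,0,0,0],[0,-0.0265,0.0155,0,0,0]]

```text
time: 12.52
position: [540.8, -113.8, 323.5]
orientation: [0.001, 0.458, 0.889, -0.0]
contact_force: [1.5, 0.8, 9.4]
finger_gap: 0.3
```

```bash
python3 st2.py;  python3 - <<'E'
from h import *
i=snapshot('side');cv2.imwrite('pics/s6.png',cv2.resize(i[110:230,180:300],None,fx=5,fy=5,interpolation=cv2.INTER_CUBIC))
E
```

```text
12.5167 u 9.6 corner u 27.6 tip h over pin 37.1 lat -0.8 Fu -1.7 F [1.5 0.8 9.4] gap 0.3 [-0.21  0.34  1.86 -0.    0.94 -0.83]
```

View pics/s6.png

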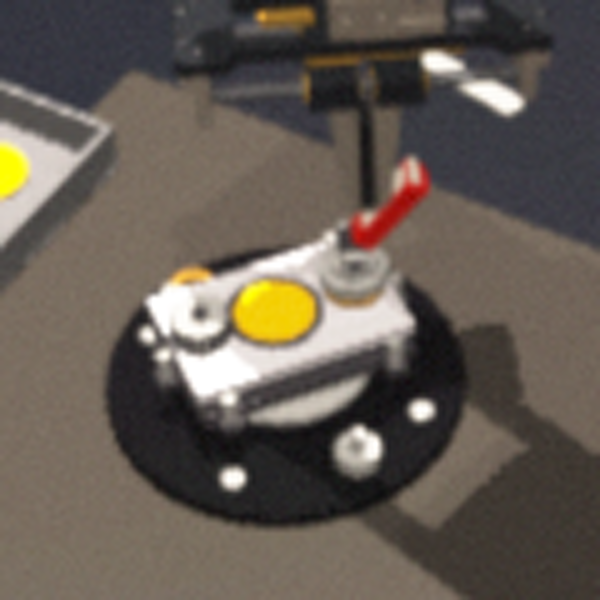

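Side view: the lever is folded about 40°, with the fingertips on its back (around (370,215) in the crop). Force is about 10 N, so I continue along the arc.

apply_moves:
  deltas:
    - [[0,-0.003,0.0025,0,0,0],[0,-0.006,0.005,0,0,0],[0,-0.0085,0.0075,0,0,0],[0,-0.011,0.0105,0,0,0],[0,-0.0135,0.013,0,0,0],[0,-0.016,0.016,0,0,0],[0,-0.018,0.0195,0,0,0],[0,-0.02,0.0225,0,0,0]]

```text
time: 13.23
position: [530.6, -121.1, 310.0]
orientation: [0.0, 0.458, 0.889, -0.001]
contact_force: [-1.4, -2.4, 11.6]
finger_gap: 0.1
```

```bash
python3 st2.py
```

```text
13.2333 u 22.2 corner u 40.2 tip h over pin 23.6 lat -0.7 Fu 2.5 F [-1.4 -2.4 11.6] gap 0.1 [-0.23  0.34  1.89 -0.    0.91 -0.85]
```

apply_moves:
  deltas:
    - [[0,-0.002,0.0017,0,0,0],[0,-0.0035,0.0033,0,0,0],[0,-0.005,0.005,0,0,0],[0,-0.0065,0.0067,0,0,0],[0,-0.008,0.0083,0,0,0],[0,-0.009,0.01,0,0,0],[0,-0.01,0.012,0,0,0],[0,-0.011,0.0138,0,0,0],[0,-0.012,0.0155,0,0,0],[0,-0.012,0.0173,0,0,0]]

```text
time: 14.07
position: [525.5, -124.9, 299.6]
orientation: [0.001, 0.458, 0.889, 0.0]
contact_force: [2.6, 0.4, 8.4]
finger_gap: 0.3
```

```bash
python3 st2.py
```

```text
14.0667 u 28.5 corner u 46.5 tip h over pin 13.2 lat -0.9 Fu -2.3 F [2.6 0.4 8.4] gap 0.3 [-0.24  0.35  1.91 -0.    0.88 -0.86]
```

apply_moves:
  deltas:
    - [[0,0,0.0015,0,0,0],[0,0,0.003,0,0,0],[0,0,0.0045,0,0,0],[0,0,0.006,0,0,0],[0,0,0.007,0,0,0]]

```text
time: 14.48
position: [525.0, -125.2, 295.5]
orientation: [0.0, 0.458, 0.889, -0.001]
contact_force: [-0.3, -1.2, 14.6]
finger_gap: 0.6
```

```bash
python3 st2.py
```

```text
14.4833 u 29.1 corner u 47.1 tip h over pin 9.1 lat -0.8 Fu 1.0 F [-0.3 -1.2 14.6] gap 0.6 [-0.24  0.36  1.91 -0.    0.87 -0.86]
```

apply_moves:
  deltas:
    - [[0,0,0.0008,0,0,0],[0,0,0.0016,0,0,0]]

```text
time: 14.65
position: [525.0, -125.3, 295.2]
orientation: [0.0, 0.458, 0.889, -0.001]
contact_force: [-4.3, -1.4, 23.1]
finger_gap: 0.4
```

```bash
python3 st2.py
```

```text
14.65 u 29.1 corner u 47.1 tip h over pin 8.8 lat -1.0 Fu 4.3 F [-4.3 -1.4 23.1] gap 0.4 [-0.24  0.36  1.91 -0.    0.87 -0.86]
```

About 23 N with the descent stalling, so it is probably at the stop. I lift, shift outward and press gently again to confirm it is flat.

apply_moves:
  deltas:
    - [[0,0,-0.01,0,0,0],[0,0,-0.02,0,0,0],[0,-0.012,-0.02,0,0,0],[0,-0.024,-0.02,0,0,0],[0,-0.024,-0.01,0,0,0],[0,-0.024,-0.007,0,0,0],[0,-0.024,-0.004,0,0,0],[0,-0.024,-0.003,0,0,0],[0,-0.024,-0.002,0,0,0]]

```text
time: 15.4
position: [512.9, -133.2, 295.2]
orientation: [-0.001, 0.458, 0.889, -0.001]
contact_force: [-7.5, -2.8, 16.3]
finger_gap: 0.5
```

```bash
python3 st2.py
```

```text
15.4 u 43.6 corner u 61.6 tip h over pin 8.8 lat 0.3 Fu 7.7 F [-7.5 -2.8 16.3] gap 0.5 [-0.26  0.34  1.93 -0.    0.87 -0.88]
```

apply_moves:
  deltas:
    - [[0,0,0.0006,0,0,0],[0,0,0.0012,0,0,0],[0,0,0.0012,0,0,0]]

```text
time: 15.65
position: [512.9, -133.3, 295.1]
orientation: [-0.001, 0.458, 0.889, -0.001]
contact_force: [-8.5, -1.6, 17.6]
finger_gap: 0.3
```

```bash
python3 st2.py
```

```text
15.65 u 43.6 corner u 61.6 tip h over pin 8.7 lat 0.1 Fu 7.9 F [-8.5 -1.6 17.6] gap 0.3 [-0.26  0.34  1.93 -0.    0.87 -0.88]
```

apply_moves:
  deltas:
    - [[0,0,-0.01,0,0,0],[0,0,-0.04,0,0,0],[0,0,-0.09,0,0,0],[0,0,-0.14,0,0,0],[0,0,-0.19,0,0,0],[0,0,-0.22,0,0,0],[0,0,-0.22,0,0,0],[0,0,-0.22,0,0,0]]

```text
time: 16.32
position: [513.6, -132.9, 426.8]
orientation: [0.001, 0.458, 0.889, 0.0]
contact_force: [-0.2, 0.4, 0.9]
finger_gap: 0.5
```

```bash
python3 st2.py; python3 - <<'E'
from h import *
w=camera_info('wrist');i=snapshot('wrist');sd=camera_info('side');j=snapshot('side')
a=np.array([548.4,-107.9,97]);u=np.array([-.815,-.579,0])
c=cv2.resize(i[100:300,180:380],(400,400),interpolation=cv2.INTER_CUBIC)
d=cv2.resize(j[120:220,190:290],(400,400),interpolation=cv2.INTER_CUBIC)
for ci,im,x0,y0,f in((w,c,180,100,2),(sd,d,190,120,4)):
    x,y=proj(ci,np.array([a,a+64*u]));print(x,y)
    for p,q in zip(x,y): cv2.circle(im,(int((p-x0)*f),int((q-y0)*f)),2,(255,0,255),-1)
cv2.imwrite('pics/c7.png',np.hstack([c,d]))
E
```

```text
16.3167 u 42.8 corner u 60.8 tip h over pin 140.4 lat -0.7 Fu -0.1 F [-0.2  0.4  0.9] gap 0.5 [-0.26  0.18  1.81  0.    1.15 -0.88]
[321.74382613 262.11338248] [199.92011638 199.84975585]
[250.05017304 272.80842108] [158.44506364 156.61789151]
```

View pics/c7.png

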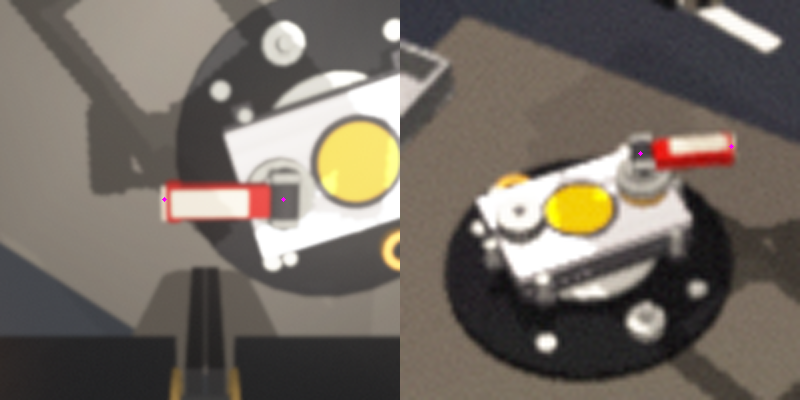

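Both views show the lever lying flat, with its ends on the predicted points (pin and tip in each crop). The fixture, spacer and thumbscrew look unmoved, and the gripper is clear. Handing in.

```bash
python3 -c "
from station import *
print(close_job())"
```

```text
the job is handed in; nothing more can be done
None
```

The clamp bolt is snug, the lever lies flat, and the job is handed in at about 16 s of the 72 s allowed. No verdict was reported.

- **Screwing in:** I turned the bolt clockwise about 1.9 rad in one grasp with the lever upright. The torque started rising after about 1.2–1.5 rad. It ended at about 0.39 N m turning, which I read as roughly 35–42 N under the foot.
- **Check that disagreed:** the stopped torque read 0.13–0.23 N m, above the 0.06 given for 40 N. One step earlier it had settled near 0.06. The joint torque suggested a few newtons less under the foot than the wrist moment did. All estimates stay inside the 20–65 N window.
- **Folding:** I pushed the lever over with shut fingers at about 5–15 N. It reached its stop at about 23 N. A second press further out, about 18–20 N, stopped at the same height, so the lever is level and at its stop. That height was about 1.8 mm above where I expected it, which I put down to calibration.
- **Final pictures:** the wrist and side views showed the lever flat, within about 1 mm of its predicted position. The spacer and thumbscrew looked unmoved. The knife, hex keys, driver and gauge were out of frame in those last crops, but the arm never went near them. The gripper was well clear of everything.

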